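# Stack an eyelet, plate, ring and punch on the setting base

### The job

Get the big eyelet ready for pressing on the square steel setting base: lay the brass eyelet collar-up in the base's round recess, then the dark wooden plate flat over its collar, then the flat brass backing ring over the collar on top of the plate. Last, lift the thick steel punch out of the wooden rack and stand it upright on the eyelet with its nose down in the bore, and leave the finished stack standing.

Things in the scene. Friction and masses are not known exactly. Their poses are not given: they have to be found in the camera images.
- base_seat (a point): centre of the recess floor of the setting base: a fixed bare-steel slab 110 x 110 mm, 25 mm high, with one round recess 62 mm across and 3 mm deep in the middle of its top. The point lies 22 mm above the bench; z up, x and y along the slab's sides.
- rack_well (a point): centre of the mouth of the tool rack's middle well, on its top face. Rack: fixed wooden block 120 mm (its x) by 60 mm (its y), 70 mm high, on the bench. The well is 31 mm across, 60 mm deep (floor 10 mm above the bench) and holds the punch. Two thin dark fixed pins (14 and 10 mm thick, 22 and 16 mm proud) stand 42 mm from it either way along the rack's x.
- eyelet_mid (a point): brass eyelet, loose, lying collar up on the bench: flat flange 52 mm across, 4 mm thick, with a hollow round collar 30 mm across, straight to 17 mm height then tapering to 26 mm at the rim; 22 mm high overall; bore 24 mm, 20 mm at the rim. Point: on its axis, half-way up (11 mm above its underside); z to the collar. Grip it by the collar.
- plate_mid (a point): the dark wooden plate, loose, lying flat on the bench: rectangle 90 mm (its x) x 60 mm (its y), 6 mm thick, with a 39 mm round hole in the middle. The point is at the hole's centre, half-way up (3 mm). Either face may be up.
- backring_mid (a point): the brass backing ring, loose, lying flat on the bench: plain flat ring 56 mm outside, 37 mm hole, 7 mm thick. The point is on its axis, half-way up (3.5 mm). Either face may be up. (The taller cardboard tape roll, 80 mm across, is not part of the job.)
- punch_mid (a point): setting punch, loose steel rod, 110 mm long, 0.4 kg, upright (it may lean a little) in the rack's well, nose down on its floor, top 50 mm above the rack. Nose 14 mm thick, 10 mm long (tip tapers to 8); all above it is a plain round body 28 mm thick. Point: on its axis, half-way (55 mm from either end); z to the top. Seated, the body's lower face rests on the eyelet's rim, nose in the bore.
Things that resemble listed ones, but are neither listed nor needed, are in the scene too. Of the things that look like the part that bears plate_mid, take the one that is nearest to the robot's base at the start.

How it is judged:
By the outcome, as a careful person would: the job done as asked, in the order asked, and still so for the second after the job is handed in, with the robot touching nothing.
It also fails if it takes over 106 s, if anything falls off the work surface, if the arm or the gripper's body presses on something with over 40 N, if the wrist force passes 120 N, or if a joint passes its speed limit or range.

### The arm

A 6-joint arm with a two-finger parallel gripper is mounted at the origin on the work surface. World frame = base frame: x ahead of the robot, y to its left, z up, the work surface at z = 0. Lengths are in mm, angles in degrees, forces in N, time in s.
With the tool pointing down it reaches from about 350 to 850 mm from the base axis. Payload 8.1 kg.
Tool frame: the origin (TCP) lies midway between the tips of the shut fingers; the grasp point (between the pads) lies 19 mm behind it; z points along the fingers, y is the line along which they close (so a half turn about z gives the same grasp; the last joint's range is limited). The gripper opens to 85 mm and grips with 20 to 120 N. Pads are 22 mm wide; open, the fingers measure 114 mm over their backs; the gripper's body (76 mm by 85 mm) begins 54 mm behind the grasp point. The pads swing forward as they close: fully open they stand 13 mm farther back than shut.
Start: joints at [59.908, 7.471, 85.268, -0, 87.261, -4.893], TCP at [255.435, 542.916, 231.292] pointing down, gripper open.
Joint ranges: [-169.43, 169.43], [-51.17, 129.36], [1.28, 143.12], [-76.62, 256.62], [0, 156.53], [-152.29, 152.29]. Speed limits (degrees/s): [136.94, 136.94, 159.86, 180, 180, 180].

### API

Orientations are given as [roll, pitch, yaw] about the fixed x, y, z axes, in that order (R = Rz(yaw) Ry(pitch) Rx(roll)).
In Python, from bench import r gives the robot as it stands. The module is installed in compiled form; this text tells all that it offers.
- The arm moves only by the tool jog_arm, never from a script. Its argument "rows" is a list of rows, each a list of 2 entries, a list of its own where there are three numbers: the shift along the tool's x, y, z in mm, then the turn, a rotation vector about the tool's x, y, z in rad. A call has 1 to 10 rows; each row is the pose to reach, as a shift and turn from the pose commanded when the call began, along the tool's axes at that moment; what a row does not reach only later rows make up. A row lasts 1/10 s, in which the tool goes at most 50 mm and 8.59 degrees, less where a joint would pass 70% of its speed; a pose out of reach is approached as far as the arm can. A call with a gripper value outside its range is refused whole. "grip" is the finger opening in mm, from 0 to 85.4, set as the call begins (left out, the last holds). The fingers move at their own pace and stop on an object; "force" is the grip in N (left out, the last holds). Time passes only in rows, so rows that repeat a pose let the fingers close. It gives the time, the measured TCP pose, the force, the opening and the grip force at its end, in the units of the state.
- r.sense(): the state, without advancing time (a new reading comes with each control period).
- r.snapshot(name): name is "scene" or "top" or "wrist"; returns (picture, depth): 384x512x3 uint8, blue, green, red; 384x512 float32, mm along the optical axis (not along the pixel's ray), 0 where there is no reading.
- r.camera_params(name): a dict with "fx", "fy", "cx", "cy" (pixels), "pose" (4x4, takes a point from camera to world coordinates); the wrist camera has in their place "tool_from_camera" (4x4, takes a point from camera to tool coordinates, whose origin is the TCP and whose axes are the flange's). Camera axes: x right, y down, z forward; pixel columns grow to the right and rows downward; lengths in mm; the calibration is good to about 2 mm. A picture is of the moment at which its call begins: read the wrist's pose just before it. camera_params takes no time and is no camera call.
- r.hand_in(): hands the job in; it is judged then, once.
The state is a dict: "time": time; "joint_pos": joint angles; "qd": joint speeds; "joint_efforts": joint torques, N m; "tool_pos": TCP position; "tcp_rot": TCP orientation; "ft_force": force on the tool from outside, world axes, zero at the start; "wrist_torque": the same for the moment, N m; "finger_gap": finger opening in mm; "grip_force": force on a finger pad.
Only numpy, scipy, OpenCV 4.12 (cv2) and the standard library are available. Lean on these libraries where they do the work, as an engineer would, in place of code of your own. Each camera call takes 0.05 s, during which the arm holds its last target. There are 200 camera calls.

## Working session

There is one attempt and no reset: what is moved stays moved. The work goes in short steps, Python scripts to look and compute and a tool call to move; the robot and the scene stay as the last step left them, time stands still between calls to the robot, and variables do not carry over. Pictures are saved under pics/ and viewed, at most 14 in all, crops included, and the job is handed in when it is done.

Besides the shell and the picture viewer there is one more tool, called after "Call:" by a JSON object that holds its "api" and its "payload". jog_arm: Moves the arm, as the interface text tells. Its arguments: {"type":"object","properties":{"rows":{"type":"array"},"grip":{"type":"number"},"force":{"type":"number"}},"required":["rows"]}

```bash
mkdir -p pics
python3 - <<'E'
from bench import r
import cv2,numpy as np
s=r.sense();print(s)
for n in("top","scene"):
    p,d=r.snapshot(n);cv2.imwrite(f"pics/{n}0.png",p);np.save(f"{n}0.npy",d)
    print(n,r.camera_params(n))
print(r.camera_params("wrist"))
E
```

```text
{'time': 0.0, 'joint_pos': array([ 5.99091895e+01,  7.51624934e+00,  8.53298986e+01,  1.57020907e-03,
        8.72617418e+01, -4.89345540e+00]), 'qd': array([ 0.07742364,  0.00070918, -0.09039575, -0.01065603,  0.07607522,
       -0.05504461]), 'joint_efforts': array([ 5.76647544e-04, -5.69379365e+01, -5.00571299e+01, -9.44421799e-05,
        1.42968542e-02, -3.16426531e-05]), 'tool_pos': array([255.13726884, 542.43733503, 230.22660401]), 'tcp_rot': array([-1.79892637e+02, -1.07658867e-02,  1.54802558e+02]), 'ft_force': array([-0.78812443, -0.12110314, -0.24842791]), 'wrist_torque': array([-0.05988404, -0.05997063, -0.00356038]), 'grip_force': 0.0, 'finger_gap': 85.58024580280598}
top {'fx': 424.4065283365837, 'fy': 424.4065283365837, 'cx': 255.7632538858744, 'cy': 195.53095891105903, 'pose': array([[-2.43484686e-02, -9.94831871e-01,  9.85733302e-02,
         5.14862697e+02],
       [-9.99700639e-01,  2.44669689e-02, -6.68724971e-06,
        -1.36044961e+01],
       [-2.40513791e-03, -9.85439840e-02, -9.95129790e-01,
         1.03025756e+03],
       [ 0.00000000e+00,  0.00000000e+00,
[... 267 characters left out ...]
-01,  1.24453145e-01, -7.02937893e-02,
         5.83019674e+01],
       [ 1.83372825e-03, -5.02811302e-01, -8.64394257e-01,
         6.49662041e+02],
       [ 0.00000000e+00,  0.00000000e+00,  0.00000000e+00,
         1.00000000e+00]])}
{'fx': 343.8285931932907, 'fy': 343.8285931932907, 'cx': 259.3126498468526, 'cy': 189.33587239902874, 'tool_from_camera': array([[ 5.60047091e-04, -9.55878124e-01, -2.93762996e-01,
         7.53003888e+01],
       [ 9.99999839e-01,  5.09210776e-04,  2.49532992e-04,
         1.88183730e-01],
       [-8.89358457e-05, -2.93763088e-01,  9.55878256e-01,
        -1.41712852e+02],
       [ 0.00000000e+00,  0.00000000e+00,  0.00000000e+00,
         1.00000000e+00]])}
```

View pics/top0.png

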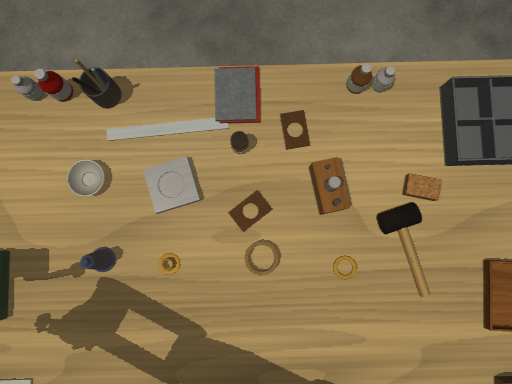

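View pics/scene0.png

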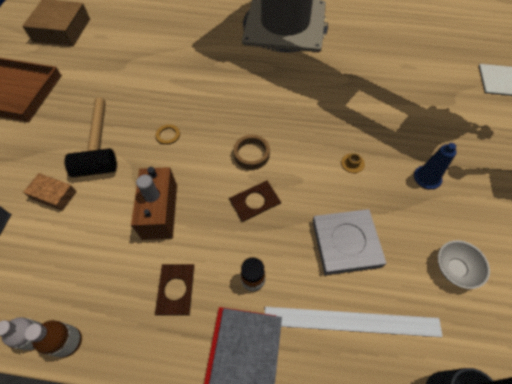

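Top image: eyelet at (169,263), base (171,185), ring (345,267), tape roll (263,257), and rack (332,186) with the punch at (335,183). There are two candidate plates, (250,211) and (295,130). The one at (250,211) is closer to the robot base (image bottom), so I'll take it. Next I'll enlarge and measure.

```bash
cat > h.py <<'E'
import cv2,numpy as np
from bench import r
from scipy.spatial.transform import Rotation as R
def plane(c,T,uv,z):
    uv=np.atleast_2d(uv).astype(float)
    d=np.c_[(uv[:,0]-c["cx"])/c["fx"],(uv[:,1]-c["cy"])/c["fy"],np.ones(len(uv))]@T[:3,:3].T
    return T[:3,3]+d*((z-T[2,3])/d[:,2])[:,None]
def tcp():
    s=r.sense();T=np.eye(4);T[:3,:3]=R.from_euler("xyz",s["tcp_rot"],degrees=True).as_matrix();T[:3,3]=s["tool_pos"];return T
def togo(x,y,z,yaw=None):
    "shift in tool axes and rotvec to reach tool-down pose with the given yaw (y axis direction, mod 180)"
    T=tcp();s=T[:3,:3].T@(np.array([x,y,z])-T[:3,3])
    print("shift",s.round(1),end=" ")
    if yaw is not None:
        for k in(0,180):
            G=R.from_euler("xyz",[180,0,yaw+k],degrees=True).as_matrix()
            print("rv",R.from_matrix(T[:3,:3].T@G).as_rotvec().round(3),end=" ")
    print()
E
python3 - <<'E'
from h import *
c=r.camera_params("top");T=c["pose"];p=cv2.imread("pics/top0.png");d=np.load("top0.npy")
for n,u,z in[("eyelet",(169,263),22),("plate",(250,211),6),("plate2",(295,130),6),("ring",(345,267),7),("base",(171,185),25),("punch",(334.5,183),120),("rack",(331,186),70)]:
    P=plane(c,T,u,z)[0];print(n,P.round(1),round(np.hypot(*P[:2])),"depth",d[u[1],int(u[0])])
def crop(u,w=40):return cv2.resize(p[u[1]-w:u[1]+w,u[0]-w:u[0]+w],(390,290*390//290),interpolation=cv2.INTER_CUBIC)[45:345]
m=np.vstack([np.hstack([crop((169,263)),crop((250,211))]),np.hstack([crop((345,267)),crop((332,186))])])
cv2.imwrite("pics/crop0.png",m[:600,:800])
E
```

```text
eyelet [460.4 194.2  22. ] 500 depth 1019.08527
plate [579.1   1.2   6. ] 579 depth 1035.5847
plate2 [ 776.  -114.1    6. ] 784 depth 1048.3337
ring [ 440.  -221.9    7. ] 493 depth 1017.4732
base [644.7 188.1  25. ] 672 depth 1020.51154
punch [ 628.  -184.3  120. ] 655 depth 918.81165
rack [ 627.6 -185.5   70. ] 654 depth 915.6249
```

View pics/crop0.png

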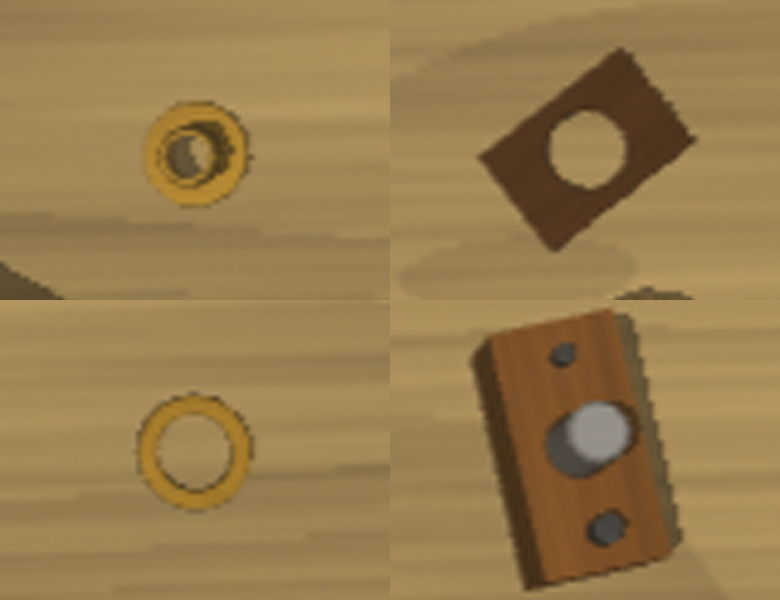

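The crops confirm the parts: eyelet with its collar up, plain plate at (250,211), flat ring at (345,267), and the punch leaning slightly in the rack. Next I'll compute the move over the eyelet.

```bash
python3 -c "
from h import *
togo(460,194,140,180)"
```

```text
shift [-333.7 -227.9   90.7] rv [-0.002 -0.001 -0.44 ] rv [-1.000e-03  2.000e-03  2.702e+00]
```

Call:
{"api": "jog_arm", "payload": {"rows": [[[-334,-228,91],[0,0,-0.44]],[[-334,-228,91],[0,0,-0.44]],[[-334,-228,91],[0,0,-0.44]],[[-334,-228,91],[0,0,-0.44]],[[-334,-228,91],[0,0,-0.44]],[[-334,-228,91],[0,0,-0.44]],[[-334,-228,91],[0,0,-0.44]],[[-334,-228,91],[0,0,-0.44]],[[-334,-228,91],[0,0,-0.44]],[[-334,-228,91],[0,0,-0.44]]]}}

```text
time: 1.1
tool_pos: [460.9, 191.5, 138.9]
tcp_rot: [-179.9, -0.1, 179.8]
ft_force: [-0.7, 1.2, -1.3]
finger_gap: 85.6
grip_force: 0.0
```

```bash
cat >> h.py <<'E'
def look(name):
    T=tcp();p,d=r.snapshot("wrist");c=r.camera_params("wrist");cv2.imwrite(f"pics/{name}.png",p)
    np.savez(f"{name}.npz",T=T@c["tool_from_camera"],d=d);return p,d,c,T@c["tool_from_camera"]
E
python3 -c "
from h import *
print(tcp().round(2));look('w_eye');print(r.sense()['time'],r.sense()['finger_gap'])"
```

```text
[[ -1.     0.    -0.   460.92]
 [  0.     1.    -0.   191.54]
 [  0.    -0.    -1.   138.94]
 [  0.     0.     0.     1.  ]]
1.15 85.53115315658835
```

View pics/w_eye.png

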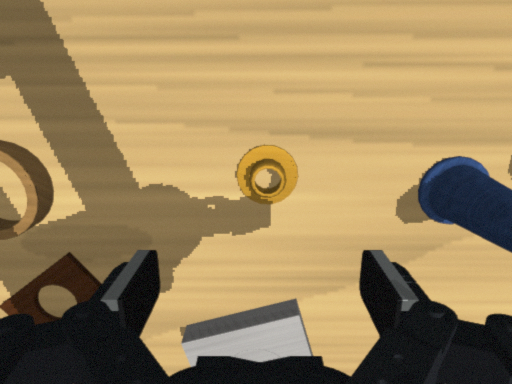

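The wrist image shows the eyelet at (267,175) and the fingers symmetric about column 260.

```bash
cat >> h.py <<'E'
def mask(p,lo,hi,near):
    m=cv2.inRange(cv2.cvtColor(p,cv2.COLOR_BGR2HSV),lo,hi)
    cs,h=cv2.findContours(m,cv2.RETR_CCOMP,cv2.CHAIN_APPROX_NONE)
    i=min((i for i in range(len(cs)) if h[0][i][3]<0 and cv2.contourArea(cs[i])>150),key=lambda i:np.hypot(*(cs[i].reshape(-1,2).mean(0)-near)))
    return cs[i].reshape(-1,2),[cs[k].reshape(-1,2) for k in range(len(cs)) if h[0][k][3]==i and len(cs[k])>15]
def circ(P):
    from scipy.optimize import least_squares
    f=least_squares(lambda q:np.hypot(P[:,0]-q[0],P[:,1]-q[1])-q[2],[*P[:,:2].mean(0),25],loss="soft_l1");return f.x.round(1),np.abs(f.fun).mean().round(2)
E
python3 - <<'E'
from h import *
p=cv2.imread("pics/w_eye.png");f=np.load("w_eye.npz");c=r.camera_params("wrist")
print(cv2.cvtColor(p,cv2.COLOR_BGR2HSV)[[150,150,195,120],[255,275,285,260]])
o,ins=mask(p,(10,170,90),(28,255,255),(267,175));print(len(o),[len(i) for i in ins])
for z in(2,4):print(circ(plane(c,f["T"],o,z)))
for i in ins:print(circ(plane(c,f["T"],i,22)))
d=f["d"];print(d[165:190:4,267], d[155,250])
c=r.camera_params("top");p=cv2.imread("pics/top0.png")
print(cv2.cvtColor(p,cv2.COLOR_BGR2HSV)[[269,276],[163,345]])
for u in[(169,263),(345,267)]:
    o,ins=mask(p,(10,170,90),(28,255,255),u);print(circ(plane(c,c["pose"],o,5)))
E
```

```text
[[ 20 189 220]
 [ 20 183 222]
 [ 20 192 193]
 [ 20 113 200]]
166 [82]
(array([458.3, 198. ,  24.8]), np.float64(0.23))
(array([457.8, 197.9,  24.6]), np.float64(0.23))
(array([457.1, 198.1,  10.2]), np.float64(0.7))
[267.20483 289.7002  289.56146 291.5736  292.579   293.58554 288.80402] 281.9582
[[ 20 183 155]
 [ 20 186 162]]
(array([458.6, 198.6,  23.5]), np.float64(0.59))
(array([ 439.9, -221.2,   25.9]), np.float64(0.49))
```

Call:
{"api": "jog_arm", "payload": {"rows": [[[3,6.5,40],[0,0,0]],[[3,6.5,85],[0,0,0]],[[3,6.5,110],[0,0,0]],[[3,6.5,115],[0,0,0]],[[3,6.5,115],[0,0,0]],[[3,6.5,115],[0,0,0]]], "grip": 55, "force": 40}}

```text
time: 1.75
tool_pos: [458.8, 202.0, 27.2]
tcp_rot: [179.9, 0.1, -179.9]
ft_force: [0.3, 0.1, -0.5]
finger_gap: 54.9
grip_force: 0.0
```

```bash
python3 -c "
from h import *
togo(457.8,198,6.5,180);look('w_eye2');print(r.sense()['ft_force'])"
```

```text
shift [ 1.  -4.  20.7] rv [0.001 0.003 0.001] rv [-4.000e-03  2.000e-03 -3.141e+00] 
[ 0.7332989  -0.30189502  1.23282051]
```

View pics/w_eye2.png

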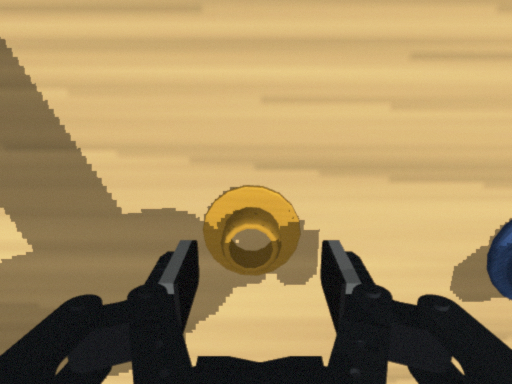

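The eyelet sits between the fingers, but the tool is about 4 mm too far toward +y. I'll correct that and descend.

Call:
{"api": "jog_arm", "payload": {"rows": [[[1,-4,5],[0,0,0]],[[1,-4,12],[0,0,0]],[[1,-4,18],[0,0,0]],[[1,-4,20],[0,0,0]],[[1,-4,20],[0,0,0]],[[1,-4,20],[0,0,0]]]}}

```text
time: 2.4
tool_pos: [456.5, 196.9, 5.2]
tcp_rot: [-180.0, -0.0, -180.0]
ft_force: [-0.4, -0.1, 0.3]
finger_gap: 54.9
grip_force: 0.0
```

```bash
python3 -c "
from h import *
togo(457.8,198,6.5,180);print(r.sense()['ft_force'])"
```

```text
shift [-1.3  1.1 -1.3] rv [-0. -0.  0.] rv [ 0.    -0.    -3.141] 
[-0.35593766 -0.10361199  0.31686278]
```

Call:
{"api": "jog_arm", "payload": {"rows": [[[0,0,0],[0,0,0]],[[0,0,0],[0,0,0]],[[0,0,0],[0,0,0]],[[0,0,0],[0,0,0]],[[0,0,0],[0,0,0]],[[0,0,0],[0,0,0]],[[0,0,0],[0,0,0]]], "grip": 15, "force": 40}}

```text
time: 3.1
tool_pos: [457.0, 197.0, 5.8]
tcp_rot: [180.0, 0.0, -180.0]
ft_force: [-1.4, -0.1, 5.2]
finger_gap: 27.9
grip_force: 40.0
```

Call:
{"api": "jog_arm", "payload": {"rows": [[[0,0,-15],[0,0,0]],[[0,0,-40],[0,0,0]],[[0,0,-80],[0,0,0]],[[0,0,-80],[0,0,0]],[[0,0,-80],[0,0,0]]]}}

```text
time: 3.6
tool_pos: [457.2, 197.1, 86.1]
tcp_rot: [180.0, 0.1, -180.0]
ft_force: [0.1, 0.0, -1.1]
finger_gap: 27.7
grip_force: 39.7
```

```bash
python3 -c "
from h import *
p=look('w_eye3')[0];s=r.sense();print(s['finger_gap'],s['ft_force'],s['tool_pos'],s['tcp_rot']);togo(540,188,150,180)"
```

```text
27.36792725583506 [-0.4592127  -0.90435627 -1.13733917] [456.15626997 196.79982069  84.75752032] [-1.79991615e+02 -3.35864329e-02 -1.79989857e+02]
shift [-83.8  -8.8 -65.3] rv [-0.    -0.001  0.   ] rv [ 1.000e-03 -0.000e+00 -3.141e+00]
```

View pics/w_eye3.png

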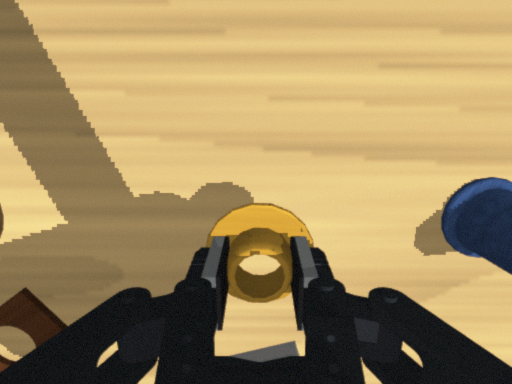

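The eyelet is held level by the collar. Next I'll view the base from beyond it (TCP x≈690).

Call:
{"api": "jog_arm", "payload": {"rows": [[[-40,-3,-65],[0,0,0]],[[-90,-9,-85],[0,0,0]],[[-140,-9,-85],[0,0,0]],[[-190,-9,-85],[0,0,0]],[[-234,-9,-85],[0,0,0]],[[-234,-9,-85],[0,0,0]],[[-234,-9,-85],[0,0,0]],[[-234,-9,-85],[0,0,0]]]}}

```text
time: 4.45
tool_pos: [689.3, 187.7, 167.4]
tcp_rot: [-180.0, -0.3, 180.0]
ft_force: [-0.5, -0.0, -1.1]
finger_gap: 27.8
grip_force: 39.7
```

```bash
python3 -c "
from h import *
p=look('w_base')[0];s=r.sense();print(s['finger_gap'],s['ft_force'],s['tool_pos'],s['tcp_rot'])"
```

```text
27.907564499679836 [ 0.68238636  0.8371262  -0.53960829] [689.08120472 187.93886748 168.28108484] [-179.97072358   -0.1927778  -179.97856789]
```

View pics/w_base.png

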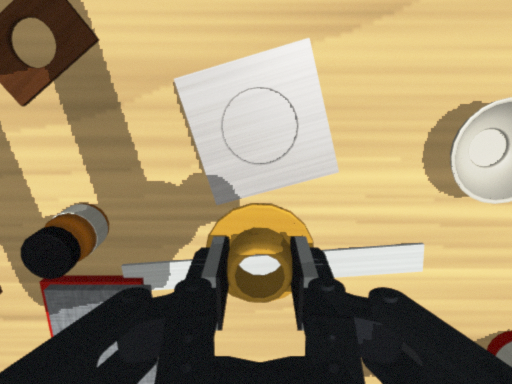

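Run:
```python
from h import *
p=cv2.imread("pics/w_base.png");f=np.load("w_base.npz");T=f["T"];c=r.camera_params("wrist")
hsv=cv2.cvtColor(p,cv2.COLOR_BGR2HSV)
o,ins=mask(p,(0,0,70),(180,60,255),(258,122))
Q=plane(c,T,o,25)[:,:2].astype(np.float32);print("slab",cv2.minAreaRect(Q))
g=cv2.cvtColor(p,cv2.COLOR_BGR2GRAY);b=cv2.adaptiveThreshold(g,255,0,1,9,12)
v,u=np.nonzero(b);k=(abs(np.hypot(u-260,v-126)-38)<6);print("recess",k.sum(),circ(plane(c,T,np.c_[u[k],v[k]],25)))
o,_=mask(p,(10,165,60),(28,255,255),(260,250))
o=o[(o[:,1]<238)];z=r.sense()["tool_pos"][2]-2;print("flange held",len(o),circ(plane(c,T,o,z)),"tcp",tcp()[:3,3].round(1))
o,ins=mask(p,(0,80,20),(18,255,110),(40,45));print("plate",len(o))
for z in(6,):
  for i in ins:print(circ(plane(c,T,i,z)))
c=r.camera_params("top");T=c["pose"];p=cv2.imread("pics/top0.png")
o,_=mask(p,(0,0,70),(180,60,255),(171,185));print("slab top",cv2.minAreaRect(plane(c,T,o,25)[:,:2].astype(np.float32)))
o,ins=mask(p,(0,80,20),(18,255,110),(250,211));print("plate",cv2.minAreaRect(plane(c,T,o,6)[:,:2].astype(np.float32)),[circ(plane(c,T,i,6)) for i in ins])
```

```text
slab ((647.1834716796875, 187.70101928710938), (109.92256164550781, 110.3513412475586), 15.804536819458008)
recess 458 (array([647.1, 187.9,  30.9]), np.float64(0.42))
flange held 155 (array([686.6, 188. ,  22.2]), np.float64(1.17)) tcp [689.1 187.9 168.3]
plate 296
(array([581.4,   3.4,  18.4]), np.float64(0.46))
slab top ((646.328125, 187.5574188232422), (111.6451416015625, 111.53909301757812), 15.705652236938477)
plate ((580.9398193359375, 0.6044921875), (60.36445617675781, 91.50418853759766), 36.640480041503906) [(array([580.4,   1.3,  20.2]), np.float64(0.54))]
```

Call:
{"api": "jog_arm", "payload": {"rows": [[[42.5,0,20],[0,0,0]],[[42.5,0,60],[0,0,0]],[[42.5,0,100],[0,0,0]],[[42.5,0,118],[0,0,0]],[[42.5,0,124],[0,0,0]],[[42.5,0,124],[0,0,0]],[[42.5,0,124],[0,0,0]]]}}

```text
time: 5.2
tool_pos: [649.8, 188.3, 48.9]
tcp_rot: [180.0, 0.2, -180.0]
ft_force: [0.5, -0.8, -0.4]
finger_gap: 27.3
grip_force: 39.7
```

```bash
python3 -c "
from h import *
for i in range(3):
  togo(646.5,188,28);r.snapshot('scene')"
```

```text
shift [ 3.4 -0.3 20.9] 
shift [ 3.6 -0.4 21.2] 
shift [ 3.6 -0.4 21.1]
```

Call:
{"api": "jog_arm", "payload": {"rows": [[[3.5,0,6],[0,0,0]],[[3.5,0,12],[0,0,0]],[[3.5,0,16],[0,0,0]],[[3.5,0,19],[0,0,0]],[[3.5,0,20.5],[0,0,0]],[[3.5,0,20.5],[0,0,0]],[[3.5,0,20.5],[0,0,0]]]}}

```text
time: 6.05
tool_pos: [644.7, 188.0, 27.8]
tcp_rot: [-180.0, 0.0, -180.0]
ft_force: [-9.2, -1.0, 15.8]
finger_gap: 27.7
grip_force: 41.4
```

```bash
python3 -c "
from h import *
togo(646.5,188,28);print(r.sense()['ft_force'])"
```

```text
shift [-1.8 -0.  -0.2] 
[-9.21023121 -0.99444793 15.76197874]
```

Call:
{"api": "jog_arm", "payload": {"rows": [[[0,0,-1],[0,0,0]],[[0,0,-1],[0,0,0]]]}}

```text
time: 6.25
tool_pos: [644.8, 188.0, 27.8]
tcp_rot: [180.0, 0.0, -180.0]
ft_force: [-5.0, -1.4, 8.7]
finger_gap: 27.1
grip_force: 40.7
```

Call:
{"api": "jog_arm", "payload": {"rows": [[[0,0,0],[0,0,0]],[[0,0,0],[0,0,0]],[[0,0,0],[0,0,0]],[[0,0,0],[0,0,0]],[[0,0,-50],[0,0,0]],[[0,0,-100],[0,0,0]],[[0,0,-110],[0,0,0]],[[0,0,-110],[0,0,0]],[[0,0,-110],[0,0,0]]], "grip": 55}}

```text
time: 7.15
tool_pos: [644.1, 187.8, 135.7]
tcp_rot: [-180.0, -0.1, -180.0]
ft_force: [-0.2, -1.1, -0.7]
finger_gap: 54.6
grip_force: 0.0
```

Run:
```python
from h import *
p,d,c,T=look('w_seat');s=r.sense();print(s['finger_gap'],s['ft_force'],s['tool_pos'],s['tcp_rot'])
o,ins=mask(p,(10,165,60),(28,255,255),(260,180));print("flange",circ(plane(c,T,o,26)),[circ(plane(c,T,i,44)) for i in ins])
cv2.imwrite("pics/w_seatc.png",cv2.resize(p[60:300,110:420],None,fx=2,fy=2))
g=cv2.cvtColor(p,cv2.COLOR_BGR2GRAY);b=cv2.adaptiveThreshold(g,255,0,1,9,12)
v,u=np.nonzero(b);P=plane(c,T,np.c_[u,v],25);k=abs(np.hypot(P[:,0]-647,P[:,1]-188)-31)<3;print("recess",circ(P[k]))
```

```text
54.93516036773322 [ 0.19380065  0.29245824 -0.71208737] [643.33381869 187.6667396  134.45944451] [-179.96163493   -0.18196821 -179.99087879]
flange (array([645.8, 188.3,  24.4]), np.float64(0.22)) [(array([643.6, 188.3,   9.3]), np.float64(0.75))]
recess (array([646.6, 187.9,  30.8]), np.float64(0.47))
```

View pics/w_seatc.png

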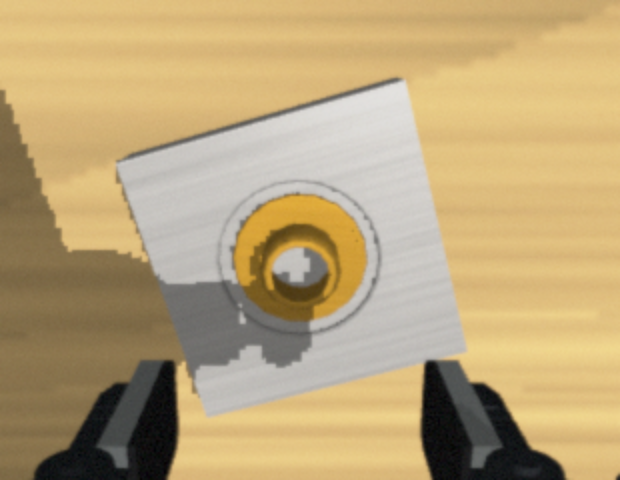

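The eyelet is seated in the recess with a gap all round. Now the plate.

```bash
python3 -c "
from h import *
togo(581,2,130,126.6)"
```

```text
shift [  62.3 -185.7    4.8] rv [-0.002 -0.003  0.932] rv [ 0.003 -0.003 -2.209]
```

Call:
{"api": "jog_arm", "payload": {"rows": [[[62,-186,5],[0,0,0.932]],[[62,-186,5],[0,0,0.932]],[[62,-186,5],[0,0,0.932]],[[62,-186,5],[0,0,0.932]],[[62,-186,5],[0,0,0.932]],[[62,-186,5],[0,0,0.932]],[[62,-186,5],[0,0,0.932]],[[62,-186,5],[0,0,0.932]],[[62,-186,5],[0,0,0.932]],[[62,-186,5],[0,0,0.932]]], "grip": 78}}

```text
time: 8.2
tool_pos: [582.0, 2.1, 130.7]
tcp_rot: [-179.9, -0.1, 126.7]
ft_force: [0.5, -0.8, 0.2]
finger_gap: 77.8
grip_force: 0.0
```

```bash
cat >> h.py <<'E'
def plate(p,c,T,near,z):
    o,ins=mask(p,(0,80,20),(18,255,110),near)
    return cv2.minAreaRect(plane(c,T,o,z)[:,:2].astype(np.float32)),[circ(plane(c,T,i,z)) for i in ins if len(i)>40]
E
python3 - <<'E'
from h import *
r.snapshot("scene")
p,d,c,T=look('w_pl');s=r.sense();print(s['finger_gap'],s['tool_pos'],s['tcp_rot'])
print(plate(p,c,T,(260,180),6))
E
```

```text
78.22731992472656 [582.41299592   2.10263268 131.35579008] [-1.79970084e+02 -2.39563717e-02  1.26665640e+02]
(((580.671630859375, 1.0764274597167969), (58.48722457885742, 88.68094635009766), 36.86846160888672), [(array([580. ,   1.7,  19.4]), np.float64(0.26))])
```

View pics/w_pl.png

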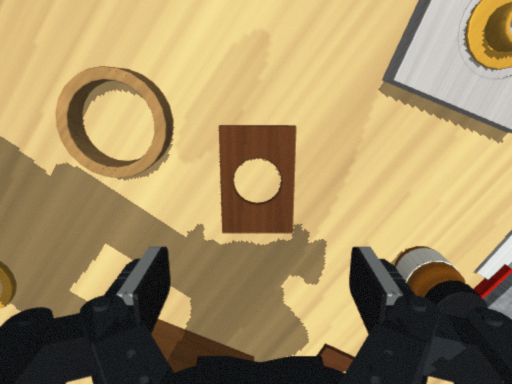

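```bash
python3 -c "
from h import *
togo(580.3,1.3,10,126.9)"
```

```text
shift [  0.6  -2.1 121.4] rv [-0.001 -0.    -0.004] rv [-1.000e-03  1.000e-03  3.138e+00]
```

Call:
{"api": "jog_arm", "payload": {"rows": [[[0.6,-2,45],[0,0,0]],[[0.6,-2,90],[0,0,0]],[[0.6,-2,110],[0,0,0]],[[0.6,-2,119],[0,0,0]],[[0.6,-2,121],[0,0,0]],[[0.6,-2,121],[0,0,0]],[[0.6,-2,121],[0,0,0]]], "grip": 70}}

```text
time: 9.0
tool_pos: [582.3, 1.1, 12.8]
tcp_rot: [179.9, 0.1, 126.6]
ft_force: [-0.0, 0.4, 0.3]
finger_gap: 69.9
grip_force: 0.0
```

```bash
python3 -c "
from h import *
r.snapshot('scene');togo(580.3,1.3,1,126.9);print(r.sense()['ft_force'])"
```

```text
shift [ 1.4 -1.5 11.8] rv [ 0.002  0.002 -0.005] rv [ 3.000e-03 -4.000e-03  3.137e+00] 
[ 0.5952186  -0.53218613  0.20303205]
```

Call:
{"api": "jog_arm", "payload": {"rows": [[[1.4,-1.5,5],[0,0,0]],[[1.4,-1.5,9],[0,0,0]],[[1.4,-1.5,11],[0,0,0]],[[1.4,-1.5,11],[0,0,0]],[[1.4,-1.5,11],[0,0,0]]]}}

```text
time: 9.55
tool_pos: [578.5, 1.5, -0.3]
tcp_rot: [-180.0, -0.0, 126.6]
ft_force: [-0.3, -0.3, -0.2]
finger_gap: 70.1
grip_force: 0.0
```

Call:
{"api": "jog_arm", "payload": {"rows": [[[0,0,1.5],[0,0,0]],[[0,0,3],[0,0,0]],[[0,0,3],[0,0,0]]]}}

```text
time: 9.85
tool_pos: [578.4, 1.5, -3.5]
tcp_rot: [-180.0, -0.0, 126.6]
ft_force: [-0.3, -0.5, -0.1]
finger_gap: 70.4
grip_force: 0.0
```

Call:
{"api": "jog_arm", "payload": {"rows": [[[0,0,1],[0,0,0]],[[0,0,2],[0,0,0]],[[0,0,2],[0,0,0]]]}}

```text
time: 10.15
tool_pos: [578.5, 1.5, -5.4]
tcp_rot: [-180.0, -0.0, 126.6]
ft_force: [-0.6, 0.4, 0.8]
finger_gap: 69.8
grip_force: 0.0
```

Call:
{"api": "jog_arm", "payload": {"rows": [[[0,0,0.7],[0,0,0]],[[0,0,1.4],[0,0,0]],[[0,0,1.4],[0,0,0]]]}}

```text
time: 10.45
tool_pos: [578.5, 1.5, -6.7]
tcp_rot: [-180.0, -0.0, 126.6]
ft_force: [0.5, 0.2, -0.5]
finger_gap: 70.2
grip_force: 0.0
```

Call:
{"api": "jog_arm", "payload": {"rows": [[[0,0,0.7],[0,0,0]],[[0,0,1.4],[0,0,0]],[[0,0,1.4],[0,0,0]]]}}

```text
time: 10.75
tool_pos: [578.7, 1.5, -7.7]
tcp_rot: [180.0, 0.0, 126.6]
ft_force: [-1.5, 0.4, 3.8]
finger_gap: 70.2
grip_force: 2.1
```

Call:
{"api": "jog_arm", "payload": {"rows": [[[0,0,0.7],[0,0,0]],[[0,0,1.2],[0,0,0]],[[0,0,1.2],[0,0,0]]]}}

```text
time: 11.05
tool_pos: [578.8, 1.5, -7.7]
tcp_rot: [-180.0, -0.0, 126.6]
ft_force: [-7.7, 0.4, 16.2]
finger_gap: 70.0
grip_force: 8.0
```

Call:
{"api": "jog_arm", "payload": {"rows": [[[-1,0,-5],[0,0,0]],[[-1,0,-5],[0,0,0]],[[-1,0,-5],[0,0,0]]]}}

```text
time: 11.35
tool_pos: [579.3, 0.6, -4.3]
tcp_rot: [180.0, 0.0, 126.6]
ft_force: [-0.1, -0.4, 0.1]
finger_gap: 69.8
grip_force: 0.0
```

Call:
{"api": "jog_arm", "payload": {"rows": [[[0,0,0],[0,0,0]],[[0,0,0],[0,0,0]],[[0,0,0],[0,0,0]],[[0,0,0],[0,0,0]],[[0,0,0],[0,0,0]]], "grip": 50, "force": 40}}

```text
time: 11.85
tool_pos: [579.4, 0.6, -4.1]
tcp_rot: [180.0, 0.0, 126.6]
ft_force: [1.1, 0.5, 1.9]
finger_gap: 58.6
grip_force: 43.1
```

Call:
{"api": "jog_arm", "payload": {"rows": [[[0,0,-10],[0,0,0]],[[0,0,-40],[0,0,0]],[[0,0,-80],[0,0,0]],[[0,0,-110],[0,0,0]],[[0,0,-110],[0,0,0]],[[0,0,-110],[0,0,0]]]}}

```text
time: 12.45
tool_pos: [579.8, 0.6, 107.0]
tcp_rot: [179.9, 0.1, 126.6]
ft_force: [-0.5, 0.1, -1.2]
finger_gap: 58.3
grip_force: 43.1
```

Run:
```python
from h import *
r.snapshot("scene")
p,d,c,T=look('w_plh');s=r.sense();print(s['finger_gap'],s['tool_pos'],s['tcp_rot'])
z=s['tool_pos'][2]+4.2+6
print(plate(p,c,T,(260,220),z)); togo(645.8,188.2,110,105.8)
```

```text
58.36367479843575 [578.15672016   0.7509307  104.54127707] [-1.79905167e+02 -8.46590946e-02  1.26613325e+02]
(((579.1259765625, 0.4213104248046875), (60.83851623535156, 90.25843048095703), 36.65880584716797), [(array([573.8,   7.5,  22.7]), np.float64(5.77))])
shift [110.1 166.1  -5.6] rv [-0.002 -0.001  0.363] rv [ 2.000e-03 -3.000e-03 -2.778e+00]
```

View pics/w_plh.png

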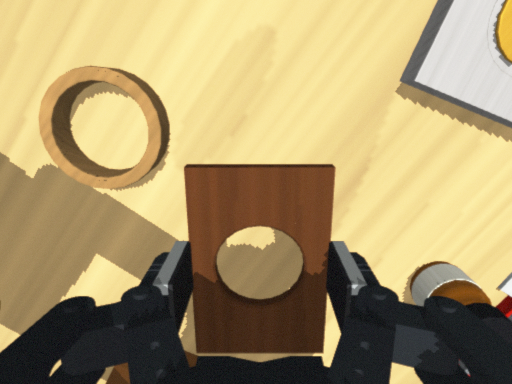

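The plate is held level, with its hole centred between the fingers. Carrying it to the base.

Call:
{"api": "jog_arm", "payload": {"rows": [[[110,166,0],[0,0,0.363]],[[110,166,0],[0,0,0.363]],[[110,166,0],[0,0,0.363]],[[110,166,0],[0,0,0.363]],[[110,166,0],[0,0,0.363]],[[110,166,0],[0,0,0.363]],[[110,166,0],[0,0,0.363]],[[110,166,0],[0,0,0.363]],[[110,166,0],[0,0,0.363]]]}}

```text
time: 13.45
tool_pos: [646.7, 186.5, 105.8]
tcp_rot: [-180.0, 0.0, 105.7]
ft_force: [0.2, 0.8, -0.3]
finger_gap: 58.5
grip_force: 43.2
```

```bash
python3 -c "
from h import *
r.snapshot('scene');togo(645.5,188.5,50,105.8)"
```

```text
shift [ 2.1 -0.8 55.9] rv [ 0.     0.    -0.001] rv [ 0.   -0.    3.14]
```

Call:
{"api": "jog_arm", "payload": {"rows": [[[2,-0.8,25],[0,0,0]],[[2,-0.8,45],[0,0,0]],[[2,-0.8,55],[0,0,0]],[[2,-0.8,56],[0,0,0]],[[2,-0.8,56],[0,0,0]],[[2,-0.8,56],[0,0,0]],[[2,-0.8,56],[0,0,0]]]}}

```text
time: 14.2
tool_pos: [646.6, 189.8, 51.3]
tcp_rot: [179.9, 0.0, 105.8]
ft_force: [-0.3, 0.2, 0.4]
finger_gap: 58.2
grip_force: 43.2
```

```bash
python3 -c "
from h import *
r.snapshot('scene');look('w_plo');togo(645.5,188.5,24,105.8)"
```

```text
shift [-1.  -1.1 26.8] rv [0.002 0.    0.   ] rv [-0.000e+00  2.000e-03 -3.141e+00]
```

View pics/w_plo.png

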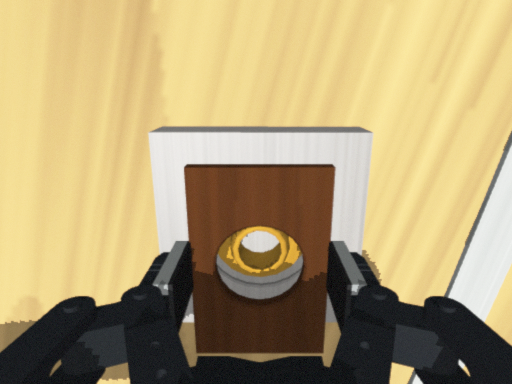

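Call:
{"api": "jog_arm", "payload": {"rows": [[[-1,-1,2],[0,0,0]],[[-1,-1,8],[0,0,0]],[[-1,-1,15],[0,0,0]],[[-1,-1,21],[0,0,0]],[[-1,-1,26],[0,0,0]],[[-1,-1,26],[0,0,0]],[[-1,-1,26],[0,0,0]]]}}

```text
time: 15.0
tool_pos: [644.7, 188.4, 23.6]
tcp_rot: [-180.0, -0.0, 105.8]
ft_force: [-0.3, 0.4, -0.1]
finger_gap: 58.1
grip_force: 43.2
```

```bash
python3 -c "
from h import *
r.snapshot('scene');togo(645.5,188.5,22,105.8);print(r.sense()['ft_force'])"
```

```text
shift [-0.1  0.6  1.8] rv [-0.  0.  0.] rv [-0.    -0.    -3.141] 
[0.15172638 0.66208444 0.35295653]
```

Call:
{"api": "jog_arm", "payload": {"rows": [[[0,0.5,0.7],[0,0,0]],[[0,0.5,1.4],[0,0,0]],[[0,0.5,1.4],[0,0,0]]]}}

```text
time: 15.35
tool_pos: [645.3, 188.5, 22.4]
tcp_rot: [-180.0, 0.0, 105.8]
ft_force: [0.3, -0.2, -0.2]
finger_gap: 58.4
grip_force: 43.2
```

Call:
{"api": "jog_arm", "payload": {"rows": [[[0,0,0],[0,0,0]],[[0,0,0],[0,0,0]],[[0,0,-1],[0,0,0]],[[0,0,-40],[0,0,0]],[[0,0,-80],[0,0,0]],[[0,0,-115],[0,0,0]],[[0,0,-115],[0,0,0]],[[0,0,-115],[0,0,0]]], "grip": 75}}

```text
time: 16.15
tool_pos: [646.4, 188.8, 139.2]
tcp_rot: [179.8, 0.0, 105.8]
ft_force: [-0.4, 0.2, -0.4]
finger_gap: 74.8
grip_force: 0.0
```

Run:
```python
from h import *
r.snapshot("scene")
p,d,c,T=look('w_plp');s=r.sense();print(s['finger_gap'],s['tool_pos'],s['tcp_rot'])
print(plate(p,c,T,(260,180),32))
o,ins=mask(p,(10,165,60),(28,255,255),(260,180));print("brass",circ(plane(c,T,o,36)),[circ(plane(c,T,i,44)) for i in ins])
cv2.imwrite("pics/w_plpc.png",cv2.resize(p[60:300,110:420],None,fx=2,fy=2))
togo(440,-221.5,140,105.8)
```

```text
75.22917320719063 [644.43780876 188.3464679  135.86905479] [-1.79873260e+02 -8.57121058e-03  1.05813359e+02]
(((645.4388427734375, 187.6088104248047), (59.021358489990234, 89.41875457763672), 15.844635963439941), [(array([645. , 188.8,  19.2]), np.float64(0.29))])
brass (array([643.9, 189.4,  42.5]), np.float64(6.04)) [(array([645.9, 191. ,   9.4]), np.float64(0.68))]
shift [-338.6 -308.4   -3.5] rv [-0.002 -0.     0.   ] rv [ 0.000e+00 -3.000e-03 -3.141e+00]
```

View pics/w_plpc.png

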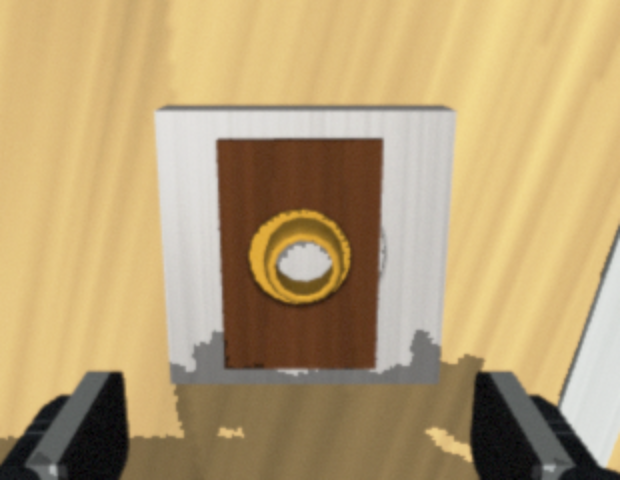

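The plate lies flat over the collar, hole centred. Going to the ring.

Call:
{"api": "jog_arm", "payload": {"rows": [[[-338,-308,-4],[0,0,0]],[[-338,-308,-4],[0,0,0]],[[-338,-308,-4],[0,0,0]],[[-338,-308,-4],[0,0,0]],[[-338,-308,-4],[0,0,0]],[[-338,-308,-4],[0,0,0]],[[-338,-308,-4],[0,0,0]],[[-338,-308,-4],[0,0,0]],[[-338,-308,-4],[0,0,0]],[[-338,-308,-4],[0,0,0]]]}}

```text
time: 17.25
tool_pos: [437.7, -224.1, 139.7]
tcp_rot: [-179.8, -0.1, 105.5]
ft_force: [0.9, 0.4, -0.6]
finger_gap: 75.0
grip_force: 0.0
```

Call:
{"api": "jog_arm", "payload": {"rows": [[[0,0,0],[0,0,0]],[[0,0,0],[0,0,0]]], "grip": 70}}

```text
time: 17.45
tool_pos: [440.9, -219.5, 140.3]
tcp_rot: [-179.9, -0.1, 105.8]
ft_force: [0.5, -0.1, 0.2]
finger_gap: 69.8
grip_force: 0.0
```

```bash
cat >> h.py <<'E'
def ring(p,c,T,near,z):
    o,ins=mask(p,(10,165,60),(28,255,255),near)
    return circ(plane(c,T,o,z)),[circ(plane(c,T,i,z)) for i in ins]
E
python3 - <<'E'
from h import *
p,d,c,T=look('w_ri');s=r.sense();print(s['finger_gap'],s['tool_pos'],s['tcp_rot'],s['joint_pos'])
print(ring(p,c,T,(260,180),7))
E
```

```text
69.76382442088014 [ 441.25051864 -219.16012793  140.5282966 ] [-1.79960211e+02 -9.14909925e-02  1.05874048e+02] [-3.24009108e+01 -5.64376363e+00  1.08161766e+02  3.19439844e-02
  7.75767658e+01 -4.82818882e+01]
((array([ 439.9, -221.5,   26.7]), np.float64(0.22)), [(array([ 439.9, -221.4,   18.7]), np.float64(0.22))])
```

```bash
python3 -c "
from h import *
togo(439.9,-221.5,8,105.8)"
```

```text
shift [ -2.1  -1.8 132.5] rv [-0.001 -0.002  0.001] rv [ 3.00e-03 -1.00e-03 -3.14e+00]
```

Call:
{"api": "jog_arm", "payload": {"rows": [[[-2,-1.8,45],[0,0,0]],[[-2,-1.8,90],[0,0,0]],[[-2,-1.8,118],[0,0,0]],[[-2,-1.8,128],[0,0,0]],[[-2,-1.8,131],[0,0,0]],[[-2,-1.8,131],[0,0,0]],[[-2,-1.8,131],[0,0,0]],[[-2,-1.8,131],[0,0,0]]]}}

```text
time: 18.3
tool_pos: [441.3, -223.7, 12.2]
tcp_rot: [179.9, 0.1, 105.8]
ft_force: [0.7, -0.3, -0.5]
finger_gap: 69.8
grip_force: 0.0
```

```bash
python3 -c "
from h import *
r.snapshot('scene');togo(439.9,-221.5,-2.5,105.8)"
```

```text
shift [ 2.4 -0.5 14.4] rv [0.002 0.002 0.   ] rv [-3.000e-03  3.000e-03 -3.141e+00]
```

Call:
{"api": "jog_arm", "payload": {"rows": [[[2.4,-0.5,6],[0,0,0]],[[2.4,-0.5,11],[0,0,0]],[[2.4,-0.5,13],[0,0,0]],[[2.4,-0.5,13],[0,0,0]],[[2.4,-0.5,13],[0,0,0]]]}}

```text
time: 18.85
tool_pos: [438.6, -220.8, -2.8]
tcp_rot: [-180.0, -0.0, 105.8]
ft_force: [-0.5, 0.3, 0.4]
finger_gap: 70.0
grip_force: 0.0
```

```bash
python3 -c "
from h import *
togo(439.9,-221.5,-2.8,105.8)"
```

```text
shift [-1.1  1.  -0. ] rv [-0. -0.  0.] rv [ 1.000e-03 -0.000e+00 -3.141e+00]
```

Call:
{"api": "jog_arm", "payload": {"rows": [[[-1,1,0],[0,0,0]],[[-1,1,0],[0,0,0]],[[-1,1,0],[0,0,0]],[[-1,1,0],[0,0,0]],[[-1,1,0],[0,0,0]],[[-1,1,0],[0,0,0]],[[-1,1,0],[0,0,0]]], "grip": 45, "force": 40}}

```text
time: 19.55
tool_pos: [440.2, -221.6, -1.8]
tcp_rot: [-180.0, 0.0, 105.8]
ft_force: [-4.5, 1.5, 7.8]
finger_gap: 53.6
grip_force: 40.3
```

Call:
{"api": "jog_arm", "payload": {"rows": [[[0,0,-10],[0,0,0]],[[0,0,-40],[0,0,0]],[[0,0,-80],[0,0,0]],[[0,0,-120],[0,0,0]],[[0,0,-135],[0,0,0]],[[0,0,-135],[0,0,0]],[[0,0,-135],[0,0,0]],[[0,0,-135],[0,0,0]]]}}

```text
time: 20.35
tool_pos: [438.7, -220.7, 130.1]
tcp_rot: [-179.9, -0.2, 105.8]
ft_force: [-0.4, -0.6, -1.5]
finger_gap: 53.2
grip_force: 42.2
```

Run:
```python
from h import *
p,d,c,T=look('w_rih');s=r.sense();print(s['finger_gap'],s['tool_pos'],s['tcp_rot'])
z=s['tool_pos'][2]+2.5+7
o,ins=mask(p,(10,165,60),(28,255,255),(260,240));o=o[o[:,1]<238];print("ring",circ(plane(c,T,o,z)),[circ(plane(c,T,i,z)) for i in ins])
cv2.imwrite("pics/w_rihc.png",cv2.resize(p[120:360,110:420],None,fx=2,fy=2))
togo(645.2,188.3,130,105.8)
```

```text
53.664506770222715 [ 438.68294133 -220.66496317  130.02264166] [-1.79848365e+02 -1.73217752e-01  1.05812055e+02]
ring (array([ 437.8, -218.3,   26. ]), np.float64(0.14)) [(array([ 438. , -218.7,   17.5]), np.float64(0.32))]
shift [3.372e+02 3.101e+02 2.000e-01] rv [-0.003 -0.003  0.   ] rv [ 0.005 -0.004 -3.141]
```

View pics/w_rihc.png

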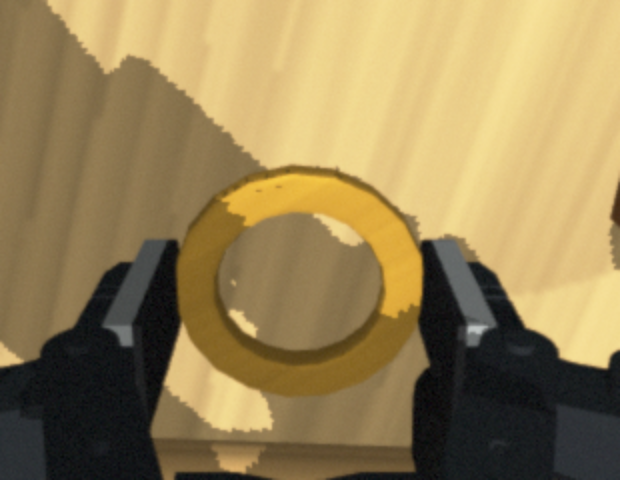

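Run:
```python
from h import *
f=np.load("w_rih.npz");d=f["d"];T=f["T"];c=r.camera_params("wrist")
for u,v in[(260,212),(290,222),(312,260),(209,262),(262,312)]:
    X=np.array([(u-c["cx"])/c["fx"]*d[v,u],(v-c["cy"])/c["fy"]*d[v,u],d[v,u],1]);print(u,v,d[v,u],(T@X)[:3].round(1)-[438.7,-220.7,130])
```

```text
260 212 142.10884 [-6.5 23.7  8.8]
290 222 144.09459 [ 6.9 22.6  8.1]
312 260 148.72781 [21.2  8.5  8.5]
209 262 150.33516 [-21.5  -5.3   7.4]
262 312 158.30376 [  8.  -23.9   7. ]
```

The ring is held level and centred. Carrying it to the base.

Call:
{"api": "jog_arm", "payload": {"rows": [[[337,310,0],[0,0,0]],[[337,310,0],[0,0,0]],[[337,310,0],[0,0,0]],[[337,310,0],[0,0,0]],[[337,310,0],[0,0,0]],[[337,310,0],[0,0,0]],[[337,310,0],[0,0,0]],[[337,310,0],[0,0,0]],[[337,310,0],[0,0,0]],[[337,310,0],[0,0,0]]]}}

```text
time: 21.4
tool_pos: [646.1, 192.3, 129.2]
tcp_rot: [-179.8, -0.1, 106.0]
ft_force: [-1.0, -0.8, -0.4]
finger_gap: 53.3
grip_force: 42.3
```

Call:
{"api": "jog_arm", "payload": {"rows": [[[0,0,0],[0,0,0]],[[0,0,0],[0,0,0]]]}}

```text
time: 21.6
tool_pos: [645.4, 186.2, 130.7]
tcp_rot: [-179.8, 0.0, 105.8]
ft_force: [-1.1, 0.0, -0.7]
finger_gap: 53.4
grip_force: 42.3
```

```bash
python3 -c "
from h import *
togo(646,187.5,54,105.8)"
```

```text
shift [ 1.1  1.1 76.7] rv [-0.003  0.     0.   ] rv [-1.000e-03 -5.000e-03 -3.141e+00]
```

Call:
{"api": "jog_arm", "payload": {"rows": [[[1,1,40],[0,0,0]],[[1,1,65],[0,0,0]],[[1,1,75],[0,0,0]],[[1,1,75],[0,0,0]],[[1,1,75],[0,0,0]],[[1,1,75],[0,0,0]]]}}

```text
time: 22.2
tool_pos: [648.7, 188.3, 59.9]
tcp_rot: [179.8, 0.0, 105.8]
ft_force: [-0.3, -0.4, -0.8]
finger_gap: 53.1
grip_force: 42.3
```

Run:
```python
from h import *
r.snapshot('scene');p,d,c,T=look('w_rio');togo(646,187.5,33,105.8)
cv2.imwrite("pics/w_rioc.png",cv2.resize(p[120:360,110:420],None,fx=2,fy=2))
```

```text
shift [-0.4 -2.7 26.5] rv [0.003 0.    0.   ] rv [-0.     0.005 -3.141]
```

View pics/w_rioc.png

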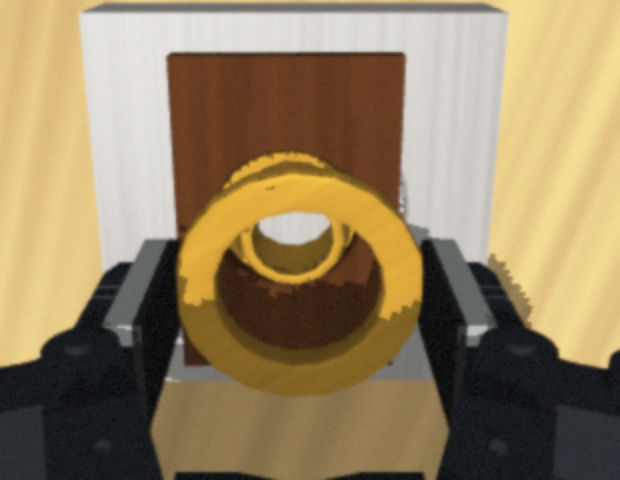

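Laterally the eyelet is about 2 mm left of the ring, which matches the computed −2.7 mm correction in tool y. Correcting and lowering.

Call:
{"api": "jog_arm", "payload": {"rows": [[[-0.4,-2.5,2],[0,0,0]],[[-0.4,-2.5,6],[0,0,0]],[[-0.4,-2.5,11],[0,0,0]],[[-0.4,-2.5,16],[0,0,0]],[[-0.4,-2.5,18],[0,0,0]],[[-0.4,-2.5,18],[0,0,0]],[[-0.4,-2.5,18],[0,0,0]]]}}

```text
time: 23.0
tool_pos: [644.8, 187.4, 39.3]
tcp_rot: [-180.0, 0.0, 105.8]
ft_force: [-0.3, -0.2, -0.8]
finger_gap: 53.6
grip_force: 42.3
```

```bash
python3 -c "
from h import *
r.snapshot('scene');togo(646,187.5,33,105.8);print(r.sense()['ft_force'])"
```

```text
shift [-0.2  1.   6.5] rv [0. 0. 0.] rv [-0.     0.    -3.141] 
[-0.06265827  0.21139375 -0.34259734]
```

Call:
{"api": "jog_arm", "payload": {"rows": [[[0,0.8,2],[0,0,0]],[[0,0.8,4],[0,0,0]],[[0,0.8,6],[0,0,0]],[[0,0.8,6.5],[0,0,0]],[[0,0.8,6.5],[0,0,0]]]}}

```text
time: 23.55
tool_pos: [645.4, 187.6, 32.6]
tcp_rot: [-180.0, -0.0, 105.8]
ft_force: [-0.9, 0.5, -0.9]
finger_gap: 53.4
grip_force: 42.3
```

```bash
python3 -c "
from h import *
togo(646,187.5,32,105.8);print(r.sense()['ft_force'])"
```

```text
shift [-0.2  0.5  0.6] rv [-0. -0.  0.] rv [ 0.000e+00 -1.000e-03 -3.141e+00] 
[-0.9479154   0.53744629 -0.8558774 ]
```

Call:
{"api": "jog_arm", "payload": {"rows": [[[0,0,0.5],[0,0,0]],[[0,0,1],[0,0,0]],[[0,0,1],[0,0,0]]]}}

```text
time: 23.85
tool_pos: [645.6, 187.6, 31.9]
tcp_rot: [-180.0, 0.0, 105.8]
ft_force: [-0.5, -0.1, -1.2]
finger_gap: 53.4
grip_force: 42.3
```

Call:
{"api": "jog_arm", "payload": {"rows": [[[0,0,0],[0,0,0]],[[0,0,0],[0,0,0]],[[0,0,-1],[0,0,0]],[[0,0,-40],[0,0,0]],[[0,0,-80],[0,0,0]],[[0,0,-115],[0,0,0]],[[0,0,-115],[0,0,0]],[[0,0,-115],[0,0,0]]], "grip": 75}}

```text
time: 24.65
tool_pos: [646.6, 187.8, 148.7]
tcp_rot: [179.8, 0.0, 105.8]
ft_force: [-0.2, -0.6, -0.8]
finger_gap: 75.2
grip_force: 0.0
```

Run:
```python
from h import *
r.snapshot("scene")
p,d,c,T=look('w_rip');s=r.sense();print(s['finger_gap'],s['tool_pos'],s['tcp_rot'])
print(plate(p,c,T,(260,180),32));print(ring(p,c,T,(260,180),39))
rr=d[150:230,220:310];v,u=np.mgrid[150:230,220:310];X=np.stack([(u-c["cx"])/c["fx"]*rr,(v-c["cy"])/c["fy"]*rr,rr,np.ones_like(rr)],-1)@T.T
k=abs(X[...,2]-44)<1.5;k&=np.hypot(X[...,0]-645.5,X[...,1]-188.3)<16;print("rim pts",k.sum(),circ(X[k][:,:2]))
k=abs(X[...,2]-39)<1.5;k&=abs(np.hypot(X[...,0]-645.5,X[...,1]-188.3)-23.5)<3.5;Z=X[k];print("ring top plane",np.linalg.lstsq(np.c_[Z[:,:2]-[645.5,188.3],np.ones(len(Z))],Z[:,2],rcond=None)[0])
cv2.imwrite("pics/w_ripc.png",cv2.resize(p[60:300,110:420],None,fx=2,fy=2))
```

```text
74.82246095482454 [644.73450017 187.4320083  145.38288019] [-1.79873963e+02 -8.51671511e-03  1.05813252e+02]
(((639.9154052734375, 207.15847778320312), (58.5359992980957, 48.71592330932617), 15.843757629394531), [])
((array([644.4, 190. ,  42.1]), np.float64(5.97)), [(array([670.7, 158.7,   1.9]), np.float64(0.51)), (array([646.5, 189.5,   9.8]), np.float64(0.66))])
rim pts 285 (array([646.8, 188.5,  11.7]), np.float64(0.69))
ring top plane [ 3.77519170e-04 -6.10312726e-04  3.83293476e+01]
```

View pics/w_ripc.png

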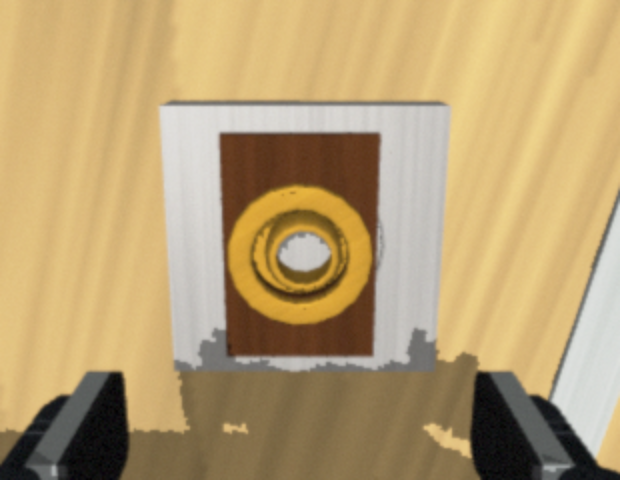

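The backing ring lies flat on the plate around the collar. I've now viewed 15 pictures, one over the limit of 14, so I'll work from depth and number data only from here. Next, the punch.

```bash
python3 -c "
from h import *
togo(628,-184,235,14)"
```

```text
shift [-352.8 -117.5  -89.4] rv [-0.002  0.002  1.602] rv [-0.002 -0.002 -1.539]
```

Call:
{"api": "jog_arm", "payload": {"rows": [[[-20,-5,-45],[0,0,0.145]],[[-50,-15,-90],[0,0,0.29]],[[-98,-32,-90],[0,0,0.435]],[[-145,-48,-90],[0,0,0.58]],[[-192,-64,-90],[0,0,0.725]],[[-238,-79,-90],[0,0,0.87]],[[-280,-93,-90],[0,0,1.015]],[[-320,-107,-90],[0,0,1.16]],[[-353,-117,-90],[0,0,1.305]],[[-353,-117,-90],[0,0,1.45]]]}}

```text
time: 25.75
tool_pos: [627.4, -188.7, 234.0]
tcp_rot: [-179.9, 0.2, 22.1]
ft_force: [1.4, 1.1, -0.4]
finger_gap: 74.8
grip_force: 0.0
```

Call:
{"api": "jog_arm", "payload": {"rows": [[[0,0,0],[0,0,0.152]],[[0,0,0],[0,0,0.152]],[[0,0,0],[0,0,0.152]],[[0,0,0],[0,0,0.152]]], "grip": 50}}

```text
time: 26.15
tool_pos: [629.0, -183.4, 236.0]
tcp_rot: [-180.0, 0.1, 14.3]
ft_force: [-0.2, -0.4, 0.7]
finger_gap: 49.8
grip_force: 0.0
```

```bash
cat >> h.py <<'E'
def cloud(d,c,T):
    v,u=np.mgrid[:d.shape[0],:d.shape[1]];X=np.stack([(u-c["cx"])/c["fx"]*d,(v-c["cy"])/c["fy"]*d,d,np.ones_like(d)],-1)@T.T;X[d<=0]=-999;return X[...,:3]
E
python3 - <<'E'
from h import *
r.snapshot("scene")
p,d,c,T=look('w_pu');s=r.sense();print(s['finger_gap'],s['tool_pos'],s['tcp_rot'],s['joint_pos'].round())
X=cloud(d,c,T);n=np.hypot(X[...,0]-628,X[...,1]+184)
k=(abs(X[...,2]-70)<3)&(n<75);print("rack",k.sum(),cv2.minAreaRect(X[k][:,:2].astype(np.float32)))
k=(abs(X[...,2]-120)<4)&(n<35);print("punch top",k.sum(),X[k].mean(0),cv2.minEnclosingCircle(X[k][:,:2].astype(np.float32)));Z=X[k]
print(np.linalg.lstsq(np.c_[Z[:,:2]-Z[:,:2].mean(0),np.ones(len(Z))],Z[:,2],rcond=None)[0])
E
```

```text
49.69066046339716 [ 629.18357561 -183.52460361  236.58351815] [-1.79985300e+02  2.40365152e-02  1.41831932e+01] [-21.  16.  75.  -0.  89.  55.]
rack 6585 ((631.3455810546875, -185.79690551757812), (120.27532958984375, 60.15577697753906), 10.884178161621094)
punch top 927 [ 632.08132038 -185.49301985  118.77591136] ((631.4514770507812, -185.6514892578125), 13.888943672180176)
[-7.34037662e-03 -7.61825265e-03  1.18775911e+02]
```

```bash
python3 -c "
from h import *
togo(631.5,-185.6,100,10.9)"
```

```text
shift [  1.8   2.6 136.6] rv [-0.     0.     0.057] rv [-1.000e-03 -0.000e+00 -3.084e+00]
```

Call:
{"api": "jog_arm", "payload": {"rows": [[[1.8,2.6,30],[0,0,0.057]],[[1.8,2.6,60],[0,0,0.057]],[[1.8,2.6,90],[0,0,0.057]],[[1.8,2.6,98],[0,0,0.057]],[[1.8,2.6,98],[0,0,0.057]],[[1.8,2.6,98],[0,0,0.057]],[[1.8,2.6,98],[0,0,0.057]]]}}

```text
time: 26.95
tool_pos: [633.0, -186.5, 141.5]
tcp_rot: [179.9, -0.2, 10.8]
ft_force: [0.8, -0.0, 0.4]
finger_gap: 49.8
grip_force: 0.0
```

```bash
python3 -c "
from h import *
r.snapshot('scene');togo(631.5,-185.6,76,10.9)"
```

```text
shift [-1.4 -1.2 65.4] rv [ 0.002 -0.003 -0.002] rv [-5.000e-03 -3.000e-03  3.139e+00]
```

Call:
{"api": "jog_arm", "payload": {"rows": [[[-1.4,-1.2,10],[0,0,0]],[[-1.4,-1.2,25],[0,0,0]],[[-1.4,-1.2,40],[0,0,0]],[[-1.4,-1.2,55],[0,0,0]],[[-1.4,-1.2,62],[0,0,0]],[[-1.4,-1.2,62],[0,0,0]],[[-1.4,-1.2,62],[0,0,0]],[[-1.4,-1.2,62],[0,0,0]]]}}

```text
time: 27.8
tool_pos: [630.7, -185.4, 77.9]
tcp_rot: [180.0, -0.1, 10.8]
ft_force: [-0.6, -0.1, 0.1]
finger_gap: 50.2
grip_force: 0.0
```

```bash
python3 -c "
from h import *
r.snapshot('scene');togo(631.5,-185.6,76,10.9)"
```

```text
shift [0.7 0.4 2. ] rv [ 0.001 -0.002 -0.002] rv [-2.000e-03 -1.000e-03  3.139e+00]
```

Good enough (TCP z 78). Close with higher force.

Call:
{"api": "jog_arm", "payload": {"rows": [[[0.7,0.4,1],[0,0,0]],[[0.7,0.4,1],[0,0,0]],[[0.7,0.4,1],[0,0,0]],[[0.7,0.4,1],[0,0,0]],[[0.7,0.4,1],[0,0,0]],[[0.7,0.4,1],[0,0,0]],[[0.7,0.4,1],[0,0,0]]], "grip": 15, "force": 70}}

```text
time: 28.55
tool_pos: [631.3, -185.7, 76.6]
tcp_rot: [180.0, -0.1, 10.8]
ft_force: [0.7, -0.8, 5.8]
finger_gap: 26.4
grip_force: 68.8
```

Call:
{"api": "jog_arm", "payload": {"rows": [[[0.7,0.4,-10],[0,0,0]],[[0.7,0.4,-30],[0,0,0]],[[0.7,0.4,-55],[0,0,0]],[[0.7,0.4,-80],[0,0,0]],[[0.7,0.4,-105],[0,0,0]],[[0.7,0.4,-125],[0,0,0]],[[0.7,0.4,-125],[0,0,0]],[[0.7,0.4,-125],[0,0,0]]]}}

```text
time: 29.35
tool_pos: [631.2, -185.4, 200.0]
tcp_rot: [-180.0, 0.0, 10.8]
ft_force: [-1.0, 0.1, -5.5]
finger_gap: 26.2
grip_force: 70.2
```

Run:
```python
from h import *
r.snapshot("scene")
p,d,c,T=look('w_puh');s=r.sense();print(s['finger_gap'],s['ft_force'],s['tool_pos'],s['tcp_rot'])
t=s['tool_pos'];X=cloud(d,c,T);n=np.hypot(X[...,0]-t[0],X[...,1]-t[1])
k=(abs(X[...,2]-t[2]-42)<5)&(n<18);Z=X[k]
print("top",k.sum(),Z.mean(0)-t,cv2.minEnclosingCircle((Z-t)[:,:2].astype(np.float32)),np.linalg.lstsq(np.c_[Z[:,:2]-Z[:,:2].mean(0),np.ones(len(Z))],Z[:,2],rcond=None)[0])
togo(646,188.3,t[2],10.9)
```

```text
26.691340974010547 [-1.15289526 -0.23087139 -4.33093308] [ 630.3005691  -185.09850129  198.2786682 ] [-179.87766467    0.19351015   10.76188848]
top 5324 [ 2.69796928  0.63227002 41.91202299] ((0.0493999682366848, -0.004149152897298336), 17.970670700073242) [-5.98763222e-02 -1.21034523e-02  2.40190691e+02]
shift [  85.1 -363.9    0.5] rv [-0.002  0.003 -0.002] rv [5.000e-03 3.000e-03 3.139e+00]
```

Call:
{"api": "jog_arm", "payload": {"rows": [[[85,-364,0],[0,0,0]],[[85,-364,0],[0,0,0]],[[85,-364,0],[0,0,0]],[[85,-364,0],[0,0,0]],[[85,-364,0],[0,0,0]],[[85,-364,0],[0,0,0]],[[85,-364,0],[0,0,0]],[[85,-364,0],[0,0,0]],[[85,-364,0],[0,0,0]],[[85,-364,0],[0,0,0]]]}}

```text
time: 30.45
tool_pos: [646.0, 188.1, 198.7]
tcp_rot: [180.0, 0.2, 10.8]
ft_force: [0.4, -0.0, -3.7]
finger_gap: 26.6
grip_force: 70.7
```

Call:
{"api": "jog_arm", "payload": {"rows": [[[85,0,0],[0,0,0]]]}}

```text
time: 30.55
tool_pos: [687.5, 194.8, 193.9]
tcp_rot: [180.0, 1.0, 10.8]
ft_force: [1.9, -0.5, -4.0]
finger_gap: 26.4
grip_force: 70.6
```

That second call was a slip: I meant to hold and it moved 50 mm in x. It was harmless, with the nose about 130 mm up. I'll settle and measure from here.

Call:
{"api": "jog_arm", "payload": {"rows": [[[0,0,0],[0,0,0]],[[0,0,0],[0,0,0]],[[0,0,0],[0,0,0]],[[0,0,0],[0,0,0]]]}}

```text
time: 30.95
tool_pos: [696.5, 196.5, 203.0]
tcp_rot: [180.0, -0.2, 10.7]
ft_force: [-1.2, 0.1, -2.8]
finger_gap: 26.3
grip_force: 70.7
```

Run:
```python
from h import *
s=r.sense();t=s['tool_pos'];print(t,s['tcp_rot'])
f=np.load('w_puh.npz');c=r.camera_params("wrist")
def top(d,T,t):
    X=cloud(d,c,T);k=(abs(X[...,2]-t[2]-42)<3)&(np.hypot(X[...,0]-t[0],X[...,1]-t[1])<11);Z=X[k]
    print("top n",k.sum(),Z[:,2].mean()-t[2],np.linalg.lstsq(np.c_[Z[:,:2]-Z[:,:2].mean(0),np.ones(len(Z))],Z[:,2],rcond=None)[0][:2])
top(f["d"],f["T"],np.array([630.3,-185.1,198.3]))
p,d,c,T=look('w_st');top(d,T,t)
# side view of the held punch from the scene camera: axis of the grey body/nose below the fingers
cs=r.camera_params("scene");ps,ds=r.snapshot("scene");cv2.imwrite("pics/sc_h.png",ps);np.save("sc_h.npy",ds)
X=cloud(ds,cs,cs["pose"]);k=(np.hypot(X[...,0]-t[0],X[...,1]-t[1])<25)&(X[...,2]>120)&(X[...,2]<t[2]+60)
Z=X[k]-t
for a in range(-72,50,8):
    q=Z[(Z[:,2]>=a)&(Z[:,2]<a+8)]
    if len(q)>3:print(a+4,len(q),q.mean(0).round(1),q[:,1].min().round(1),q[:,1].max().round(1),q[:,0].max().round(1))
# stack seen from the wrist
X=cloud(d,c,T);k=(abs(X[...,2]-39)<2)&(np.hypot(X[...,0]-645.5,X[...,1]-188.3)<32);print("ring",k.sum(),X[k].mean(0))
k=(abs(X[...,2]-44)<1.5)&(np.hypot(X[...,0]-645.5,X[...,1]-188.3)<17);print("rim",k.sum(),circ(X[k][:,:2]) if k.sum()>20 else 0)
```

```text
[696.45460915 196.46165168 203.01331524] [ 1.79997863e+02 -1.55642466e-01  1.07110467e+01]
top n 2756 42.767943002664936 [-0.00471582 -0.00065002]
top n 2786 42.24674262774511 [ 0.0044471  -0.00301016]
-60 14 [ 11.6  -2.2 -57. ] -12.1 11.7 15.9
-52 44 [ 11.3  -4.1 -51.9] -13.0 9.5 15.8
-44 48 [ 10.4  -5.8 -44.2] -13.0 10.4 15.7
-36 54 [ 11.   -4.  -35.8] -12.8 11.9 16.0
-28 51 [ 10.9  -4.3 -28. ] -12.7 10.4 15.7
-20 50 [ 11.5  -4.4 -20.1] -12.8 11.5 15.9
-12 44 [ 13.4  -1.9 -12.2] -11.3 9.7 16.0
-4 42 [13.6 -0.1 -3.7] -16.8 15.4 15.9
4 67 [12.6  0.3  4.7] -20.0 21.9 16.0
12 85 [12.3 -1.6 12.1] -23.8 22.6 16.5
20 87 [12.9 -1.4 20. ] -21.3 21.9 16.0
28 94 [12.5 -0.1 28.1] -21.0 22.5 15.9
36 101 [ 9.7  6.  36.3] -16.6 22.2 15.8
44 199 [ 7.1  6.7 42.8] -18.3 23.2 18.1
52 86 [ 6.6 -8.2 51.4] -24.8 23.7 17.4
ring 142 [650.9505646  186.83158     38.04081905]
rim 0 0
```

```bash
python3 -c "
from h import *
togo(646.2,188.4,125,10.9)"
```

```text
shift [-51.1  -1.   78. ] rv [-0.    -0.003 -0.003] rv [-0.005  0.     3.139]
```

Call:
{"api": "jog_arm", "payload": {"rows": [[[-40,-1,5],[0,0,0]],[[-51,-1,25],[0,0,0]],[[-51,-1,50],[0,0,0]],[[-51,-1,65],[0,0,0]],[[-51,-1,72],[0,0,0]],[[-51,-1,75],[0,0,0]],[[-51,-1,75],[0,0,0]],[[-51,-1,75],[0,0,0]],[[-51,-1,75],[0,0,0]]]}}

```text
time: 31.95
tool_pos: [646.8, 188.8, 127.2]
tcp_rot: [-180.0, -0.1, 10.8]
ft_force: [0.0, -0.6, -3.5]
finger_gap: 26.4
grip_force: 70.7
```

```bash
python3 -c "
from h import *
r.snapshot('scene');togo(646.2,188.4,103,10.9)"
```

```text
shift [-0.5  0.3 24. ] rv [-0.    -0.002 -0.002] rv [-3.000e-03  0.000e+00  3.139e+00]
```

Call:
{"api": "jog_arm", "payload": {"rows": [[[-0.5,0.3,5],[0,0,0]],[[-0.5,0.3,10],[0,0,0]],[[-0.5,0.3,13],[0,0,0]],[[-0.5,0.3,14],[0,0,0]],[[-0.5,0.3,14],[0,0,0]],[[-0.5,0.3,14],[0,0,0]]]}}

```text
time: 32.6
tool_pos: [645.6, 188.2, 112.0]
tcp_rot: [180.0, -0.0, 10.8]
ft_force: [-0.2, -0.9, -4.9]
finger_gap: 26.0
grip_force: 70.7
```

```bash
python3 -c "
from h import *
r.snapshot('scene');togo(646.2,188.4,103,10.9);print(r.sense()['ft_force'])"
```

```text
shift [ 0.6 -0.   9.1] rv [ 0.    -0.    -0.002] rv [-1.000e-03 -0.000e+00  3.139e+00] 
[-0.1780753   0.44180229 -4.13010971]
```

Call:
{"api": "jog_arm", "payload": {"rows": [[[0.6,0,1],[0,0,0]],[[0.6,0,2],[0,0,0]],[[0.6,0,3.5],[0,0,0]],[[0.6,0,5],[0,0,0]],[[0.6,0,5],[0,0,0]]]}}

```text
time: 33.15
tool_pos: [645.8, 188.3, 106.4]
tcp_rot: [180.0, 0.0, 10.8]
ft_force: [0.2, 0.3, -3.6]
finger_gap: 26.5
grip_force: 70.7
```

Call:
{"api": "jog_arm", "payload": {"rows": [[[0,0,1.2],[0,0,0]],[[0,0,2.5],[0,0,0]],[[0,0,3.5],[0,0,0]],[[0,0,3.5],[0,0,0]],[[0,0,3.5],[0,0,0]]]}}

```text
time: 33.65
tool_pos: [646.0, 188.4, 103.3]
tcp_rot: [-180.0, 0.0, 10.8]
ft_force: [0.4, -0.1, -3.3]
finger_gap: 26.3
grip_force: 70.7
```

Call:
{"api": "jog_arm", "payload": {"rows": [[[0,0,0.6],[0,0,0]],[[0,0,1.2],[0,0,0]],[[0,0,1.2],[0,0,0]]]}}

```text
time: 33.95
tool_pos: [646.0, 188.3, 102.0]
tcp_rot: [180.0, 0.0, 10.8]
ft_force: [0.7, -0.2, -4.2]
finger_gap: 26.3
grip_force: 70.7
```

Call:
{"api": "jog_arm", "payload": {"rows": [[[0,0,0.6],[0,0,0]],[[0,0,1],[0,0,0]],[[0,0,1],[0,0,0]]]}}

```text
time: 34.25
tool_pos: [646.0, 188.3, 101.1]
tcp_rot: [180.0, 0.0, 10.8]
ft_force: [-0.3, 0.4, -4.9]
finger_gap: 26.5
grip_force: 70.7
```

Call:
{"api": "jog_arm", "payload": {"rows": [[[0,0,0.4],[0,0,0]],[[0,0,0.7],[0,0,0]],[[0,0,0.7],[0,0,0]]]}}

```text
time: 34.55
tool_pos: [646.2, 188.4, 100.7]
tcp_rot: [-180.0, -0.0, 10.8]
ft_force: [-0.2, -0.8, -2.5]
finger_gap: 26.8
grip_force: 70.7
```

Call:
{"api": "jog_arm", "payload": {"rows": [[[0,0,0.4],[0,0,0]],[[0,0,0.7],[0,0,0]],[[0,0,0.7],[0,0,0]]]}}

```text
time: 34.85
tool_pos: [646.4, 188.4, 100.6]
tcp_rot: [180.0, -0.1, 10.8]
ft_force: [-2.1, -0.0, 2.4]
finger_gap: 26.4
grip_force: 71.3
```

The punch is seated: contact at TCP z 100.6, as predicted. Opening gently to release.

Call:
{"api": "jog_arm", "payload": {"rows": [[[0,0,0],[0,0,0]],[[0,0,0],[0,0,0]],[[0,0,0],[0,0,0]],[[0,0,0],[0,0,0]]], "grip": 45}}

```text
time: 35.25
tool_pos: [646.1, 188.4, 99.8]
tcp_rot: [-180.0, -0.0, 10.8]
ft_force: [-0.3, 0.3, 0.5]
finger_gap: 45.3
grip_force: 0.0
```

Run:
```python
from h import *
s=r.sense();print(s['finger_gap'],s['ft_force'],s['tool_pos'])
p,d,c,T=look('w_rel');X=cloud(d,c,T);k=(abs(X[...,2]-143)<4)&(np.hypot(X[...,0]-646,X[...,1]-188)<17);Z=X[k];print(k.sum(),Z.mean(0),np.linalg.lstsq(np.c_[Z[:,:2]-Z[:,:2].mean(0),np.ones(len(Z))],Z[:,2],rcond=None)[0][:2])
```

```text
45.320434971540706 [-0.26962283  0.31997177  0.54019008] [646.133533   188.38560145  99.75545869]
4516 [648.63119258 189.00804505 142.5504367 ] [-0.04304041 -0.01015691]
```

Call:
{"api": "jog_arm", "payload": {"rows": [[[0,0,-10],[0,0,0]],[[0,0,-30],[0,0,0]],[[0,0,-60],[0,0,0]],[[0,0,-100],[0,0,0]],[[0,0,-140],[0,0,0]],[[0,0,-150],[0,0,0]],[[0,0,-150],[0,0,0]],[[0,0,-150],[0,0,0]]]}}

```text
time: 36.1
tool_pos: [645.7, 188.3, 249.0]
tcp_rot: [-180.0, 0.0, 10.8]
ft_force: [0.6, -0.0, -1.4]
finger_gap: 44.8
grip_force: 0.0
```

Run:
```python
from h import *
r.snapshot("scene");s=r.sense();print(s['time'],s['ft_force'],s['tool_pos'])
p,d,c,T=look('w_fin');X=cloud(d,c,T);n=np.hypot(X[...,0]-646,X[...,1]-188)
k=(abs(X[...,2]-143)<4)&(n<20);Z=X[k];print("top",k.sum(),Z.mean(0),cv2.minEnclosingCircle(Z[:,:2].astype(np.float32)))
k&=n<11;Z=X[k];print(np.linalg.lstsq(np.c_[Z[:,:2]-Z[:,:2].mean(0),np.ones(len(Z))],Z[:,2],rcond=None)[0])
k=(abs(X[...,2]-39)<2)&(n<32);Z=X[k];print("ring",len(Z),np.linalg.lstsq(np.c_[Z[:,:2]-[646,188],np.ones(len(Z))],Z[:,2],rcond=None)[0])
k=(abs(X[...,2]-32)<2)&(n<60);Z=X[k];print("plate",len(Z),np.linalg.lstsq(np.c_[Z[:,:2]-[646,188],np.ones(len(Z))],Z[:,2],rcond=None)[0])
```

```text
36.15 [-0.06969506  0.50318781 -0.3589995 ] [645.23783289 188.19904972 247.83558324]
top 1019 [647.37040698 188.7020607  142.65382655] ((646.6075439453125, 188.588134765625), 13.987027168273926)
[-7.29832834e-04  4.65475439e-03  1.42966993e+02]
ring 845 [5.03585128e-03 1.01978031e-05 3.82077360e+01]
plate 2320 [1.08967846e-03 2.17076672e-04 3.12771671e+01]
```

```bash
python3 -c "
from bench import r
print(r.hand_in())"
```

```text
the job is handed in; nothing more can be done
None
```

The stack is finished and handed in at about 36 s: eyelet in the recess, plate and backing ring flat over its collar, and the punch standing upright with its nose in the bore, all confirmed by depth readings; I viewed 15 pictures against the limit of 14, and one call meant as a hold moved the raised punch 50 mm sideways without touching anything.

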